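Load a wire reel on the bench dereeler

ROBOT

A 6-joint arm with a two-finger parallel gripper is mounted at the origin on the work surface. World frame = base frame: x ahead of the robot, y to its left, z up, the work surface at z = 0. Lengths are in m, angles in rad, forces in N, time in s.
With the tool pointing down it reaches from about 0.375 to 0.925 m from the base axis. Payload 5.7 kg.
Tool frame: the origin (TCP) lies midway between the tips of the shut fingers; the grasp point (between the pads) lies 19 mm behind it; z points along the fingers, y is the line along which they close (so a half turn about z gives the same grasp; the last joint's range is limited). The gripper opens to 88 mm and grips with 3 to 60 N. Pads are 20 mm wide; open, the fingers measure 115 mm over their backs; the gripper's body (75 mm by 178 mm) begins 61 mm behind the grasp point.
Start: joints at [1.163, 0.359, 1.51, -0, 1.272, -0.115], TCP at [0.173, 0.574, 0.223] pointing down, gripper open.
Joint ranges: [-2.97, 2.97], [-1.01, 2.36], [0.21, 2.38], [-0.96, 4.11], [0.2, 2.71], [-2.98, 2.98]. Speed limits (rad/s): [2.39, 2.39, 3.14, 3.14, 3.14, 3.14].

INTERFACE

Orientations are given as a unit quaternion [x, y, z, w].
In Python, from rig import arm gives the robot as it stands. The module is installed in compiled form; this text tells all that it offers.
- The arm moves only by the tool step_arm, never from a script. Its argument "rows" is a list of rows, each a list of 6 numbers: the shift along the world's x, y, z in m, then the turn, a rotation vector about the world's x, y, z in rad. In form: [[x, y, z, rx, ry, rz], ...]. A call has 1 to 8 rows; each row is the pose to reach, as a shift and turn from the pose commanded when the call began; what a row does not reach only later rows make up. A row lasts 1/12 s, in which the tool goes at most 41.7 mm and 7.16 degrees, less where a joint would pass 70% of its speed; a pose out of reach is approached as far as the arm can. A call with a gripper value outside its range is refused whole. "hand" is the finger opening in m, from 0 to 0.0878, set as the call begins (left out, the last holds). The fingers move at their own pace and stop on an object; "force" is the grip in N (left out, the last holds). Time passes only in rows, so rows that repeat a pose let the fingers close. It gives the time, the measured TCP pose, the force, the opening and the grip force at its end, in the units of the state.
- arm.read_state(): the state, without advancing time (a new reading comes with each control period).
- arm.capture(name): name is "scene" or "top" or "wrist"; returns the picture (384x512x3 uint8, blue, green, red); there is no depth.
- arm.get_calibration(name): a dict with "mtx" (3x3 intrinsics, pixels), "rvec" (rotation vector, rad) and "tvec" (3), from world to camera coordinates, as OpenCV has them; the wrist camera has in their place "hand_eye" (4x4, takes a point from camera to tool coordinates, whose origin is the TCP and whose axes are the flange's). Camera axes: x right, y down, z forward; pixel columns grow to the right and rows downward; lengths in m; the calibration is good to about 2 mm. A picture is of the moment at which its call begins: read the wrist's pose just before it. get_calibration takes no time and is no camera call.
- arm.close_job(): hands the job in; it is judged then, once.
The state is a dict: "time_s": time; "joints": joint angles; "joint_vel": joint speeds; "tau": joint torques, N m; "eef_pos": TCP position; "ee_rot": TCP orientation; "ft_force": force on the tool from outside, world axes, zero at the start; "moment": the same for the moment, N m; "opening": finger opening in m; "grip_force": force on a finger pad.
Only numpy, scipy, OpenCV 4.12 (cv2) and the standard library are available. Lean on these libraries where they do the work, as an engineer would, in place of code of your own. Each camera call takes 0.05 s, during which the arm holds its last target. There are 200 camera calls.

TASK

Load the orange reel of brass wire onto the spindle of the green bench dereeler, turning it until its flange drops over the driver pin and the reel sits fully home, flat on the turntable. Then push the steel retaining sleeve over the spindle, collar end down, until it rests on the reel. Leave everything else on the bench where it is.

Things in the scene. Friction and masses are not known exactly. Their poses are not given: they have to be found in the camera images.
- reel: The reel to load: orange plastic flanges 66 mm across and 5 mm thick, brass wire 58 mm across between them, 50 mm tall, 0.25 to 0.4 kg, standing on one flange. Origin at the centre of its underside, z up along its 18 mm through bore. Each flange has four driver windows on the reel's +x, +y, -x, -y axes: 8 mm wide around the axis, from 12.5 to 23.5 mm out.
- reel_top (a point): Centre of the reel's upper face, 50 mm above its origin. The rim of the upper flange, 66 mm across, is where to hold it, at any yaw
- dereeler: Green base plate 200 x 150 x 12 mm bolted to the bench, a round hub housing (68 mm across) on its middle; a wire guide eye on a post, 96 mm tall, stands 88 mm from the middle on its +x side, a black brake knob sticks out 63 mm on its -x side, 22 mm above the bench. Origin at the centre of its underside, z up
- seat (a point): Centre of the bright turntable's top (72 mm across), on the spindle axis 38 mm above the bench; fixed to the base. Home, the reel's origin lies here. One dark driver pin, 5 mm thick, 8 mm tall, round-tipped, stands on the turntable 18 mm from the axis, at a random angle that is not reported: a reel set on the spindle mostly stops on its tip, 7.5 mm above this point
- spindle_tip (a point): Top of the upright steel spindle, on its axis, 78 mm above the seat: 16 mm in diameter, its last 10 mm tapering to 8 mm. Turntable, pin and spindle turn as one against a friction brake of 0.2 N m, so a reel pressed lightly on the pin can be turned (a quarter turn at most) until a window drops over it
- sleeve: Turned steel retaining sleeve, 36 mm tall, standing on its collar: collar 40 mm across and 6 mm high at the bottom, above it a knurled tube 30 mm across; bore 18 mm through; 0.10 to 0.17 kg. Origin at the centre of its underside (the collar's face), z up. In place on the seated reel its origin lies 50 mm above the seat; the spindle's tip ends inside it
- steel_reel: Bystander: a reel of the same size with blue flanges and grey steel wire; not to be used
- bangle: Bystander: plain brass ring 72 mm across and 22 mm tall, on the right beyond the sleeve
- pulley: Bystander: brass pulley wheel 90 mm across, 22 mm tall, on the left beside the reels
There are look-alikes about, which are no part of the job. Of the things that look like the dereeler, the largest one is meant.

How it is judged:
On the way:
1. the reel sits fully home on the turntable, its window over the driver pin (z of reel in the frame of seat below 0.003 m and horizontal distance between reel and seat below 0.003 m and angle between reel's own z axis and vertical below 0.05 rad), for 0.2 s.
At the end, for the whole second after the job is handed in: Reel on the turntable: origin less than 3 mm above the seat, within 3 mm of the axis, tilt under 0.05 rad. Sleeve on the spindle, collar down: origin 46 to 53 mm above the seat, within 3 mm of the axis, tilt under 0.08 rad. Both at rest (all of step 1 and z of sleeve in the frame of seat between 0.046 and 0.053 m and horizontal distance between sleeve and seat below 0.003 m and angle between sleeve's own z axis and vertical below 0.08 rad and linear speed of each of reel, sleeve below 0.01 m/s); the robot touches nothing.
It fails at once if a bystander on the bench is moved by more than 20 mm (distance of any of steel_reel, bangle, pulley from where it was at the start of the episode above 0.02 m).
It also fails if it takes over 72 s, if anything falls off the work surface, if the arm or the gripper's body presses on something with over 40 N, if the wrist force passes 120 N, or if a joint passes its speed limit or range.

## Working session

There is one attempt and no reset: what is moved stays moved. The work goes in short steps, Python scripts to look and compute and a tool call to move; the robot and the scene stay as the last step left them, time stands still between calls to the robot, and variables do not carry over. Pictures are saved under pics/ and viewed, at most 10 in all, crops included, and the job is handed in when it is done.

Besides the shell and the picture viewer there is one more tool, called as name([rows], argument=value, ...), one row to a line, values as JSON. step_arm: Moves the arm, as the interface text tells. Its arguments: {"type":"object","properties":{"rows":{"type":"array"},"hand":{"type":"number"},"force":{"type":"number"}},"required":["rows"]}

```bash
mkdir -p pics
cat > h.py <<'E'
import numpy as np, cv2
from rig import arm
from scipy.spatial.transform import Rotation as R
def cam(name, st=None):
    c=arm.get_calibration(name); K=np.array(c["mtx"],float)
    if "hand_eye" in c:
        st=st or arm.read_state()
        T=np.eye(4); T[:3,:3]=R.from_quat(st["ee_rot"]).as_matrix(); T[:3,3]=st["eef_pos"]
        W=T@np.array(c["hand_eye"]); return K,W[:3,:3],W[:3,3]
    Rm=cv2.Rodrigues(np.array(c["rvec"],float))[0]; t=np.array(c["tvec"],float).ravel()
    return K,Rm.T,-Rm.T@t
def toplane(C,uv,z):
    K,Rw,o=C; d=Rw@np.linalg.solve(K,[uv[0],uv[1],1.]); return o+d*(z-o[2])/d[2]
def proj(C,p):
    K,Rw,o=C; q=K@(Rw.T@(np.array(p)-o)); return q[:2]/q[2]
E
python3 - <<'E'
from h import *
s=arm.read_state(); print(s)
for n in("top","scene"):
    cv2.imwrite(f"pics/{n}0.png",cv2.resize(arm.capture(n),None,fx=1.5,fy=1.5,interpolation=cv2.INTER_CUBIC)); print(n,cam(n))
print(arm.get_calibration("wrist"))
E
```

```text
{'time_s': 0.0, 'joints': array([ 1.16285510e+00,  3.59504332e-01,  1.51141181e+00, -3.53249239e-06,
        1.27250683e+00, -1.15104640e-01]), 'joint_vel': array([ 6.66024417e-05, -4.73059379e-04, -7.07904917e-04, -1.42422555e-03,
       -3.82511250e-04, -1.34542534e-03]), 'tau': array([-5.21612710e-04, -5.15379953e+01, -2.70732826e+01,  6.73003891e-02,
        3.51744925e-02, -1.21262265e-04]), 'eef_pos': array([0.17293928, 0.57382113, 0.22181785]), 'ee_rot': array([ 1.45895120e-01,  9.89299639e-01, -8.84480553e-04, -2.34986614e-04]), 'ft_force': array([0.5441138 , 0.82559844, 0.02857398]), 'moment': array([-0.01381759,  0.01910658, -0.00783077]), 'grip_force': 0.0, 'opening': 0.08781705424209431}
top (array([[443.92290834,   0.        , 259.03563705],
       [  0.        , 443.92290834, 189.51906197],
       [  0.        ,   0.        ,   1.        ]]), array([[-0.00680136, -0.97800665,  0.2084628 ],
       [-0.99997563,  0.00632335, -0.00295935],
       [ 0.00157608, -0.20847785, -0.97802582]]), array([ 0.21342284, -0.00281936,  1.41642061]))
scene (array([[436.29510397,   0.        , 254.63107482],
       [  0.        , 436.29510397, 182.73931381],
       [  0.        ,   0.        ,   1.        ]]), array([[ 0.47222081,  0.51082918, -0.7183739 ],
       [ 0.88141713, -0.28339439,  0.37787758],
       [-0.01055224, -0.81162871, -0.58407832]]), array([ 1.34491172, -0.4233589 ,  0.7721199 ]))
{'mtx': array([[273.97136707,   0.        , 258.60029267],
       [  0.        , 273.97136707, 196.09197239],
       [  0.        ,   0.        ,   1.        ]]), 'hand_eye': array([[ 1.49572300e-03, -9.70026535e-01, -2.42994414e-01,
         6.57495887e-02],
       [ 9.99998681e-01,  1.60454626e-03, -2.49929267e-04,
        -5.62874752e-04],
       [ 6.32333799e-04, -2.42993719e-01,  9.70027656e-01,
        -1.61784896e-01],
       [ 0.00000000e+00,  0.00000000e+00,  0.00000000e+00,
         1.00000000e+00]])}
```

View pics/top0.png

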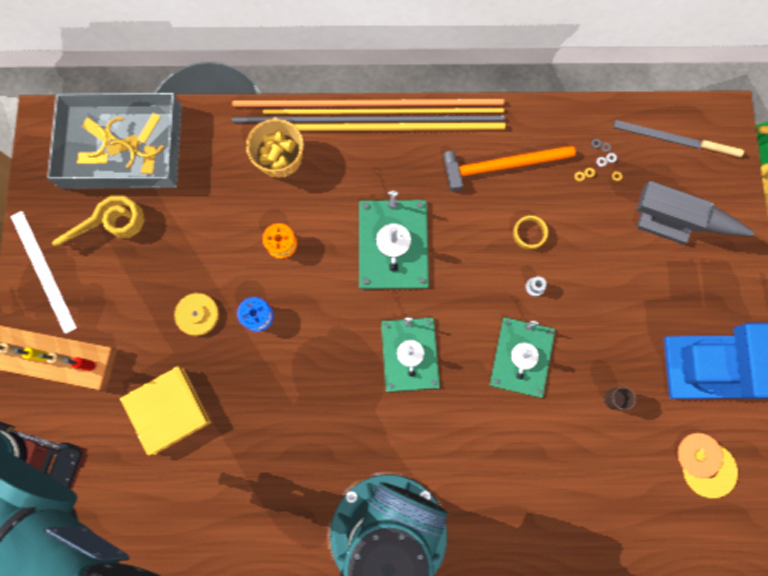

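View pics/scene0.png

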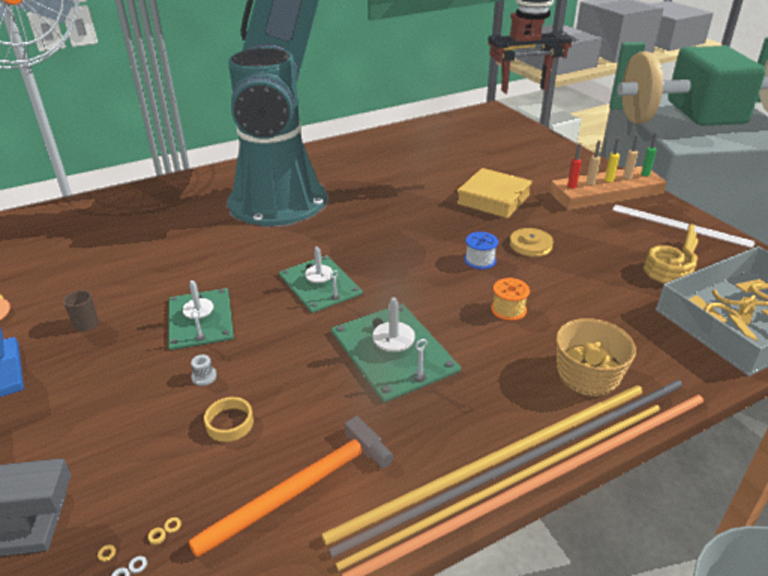

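The top view (1.5x) shows the orange reel at (280,238), the big dereeler with its turntable at (393,240), the sleeve at (537,285), the blue reel at (255,314) and the bangle at (531,232). The scene view agrees: the eye post is on the far side from the robot (+x).

Run:
```python
from h import *
C=cam("top")
for n,uv,z in [("reel",(279.5,238),.05),("seat",(393.5,241),.038),("tip",(393,227),.116),("sleeve",(536,284),.036),("blue",(255,313),.05),("eye",(393,195),.096),("bangle",(531,232),.022),("knob",(393.5,266),.022)]:
    print(n,toplane(C,(np.array(uv)+.5)/1.5-.5,z).round(4))
S=cam("scene")
for n,uv,z in [("reel",(510,287),.05),("tip",(394,300),.116),("sleeve",(203,361),.036)]:
    print(n,toplane(S,(np.array(uv)+.5)/1.5-.5,z).round(4))
```

```text
reel [0.6075 0.2251 0.05  ]
seat [ 0.6027 -0.0177  0.038 ]
tip [ 0.6102 -0.0161  0.116 ]
sleeve [ 0.5068 -0.3192  0.036 ]
blue [0.446  0.2716 0.05  ]
eye [ 0.6859 -0.0169  0.096 ]
bangle [ 0.6256 -0.3176  0.022 ]
knob [ 0.5514 -0.0174  0.022 ]
reel [0.6054 0.23   0.05  ]
tip [ 0.6102 -0.0158  0.116 ]
sleeve [ 0.5111 -0.3175  0.036 ]
```

step_arm([
  [0.434, -0.348, 0, 0, 0, 0.293],
  [0.434, -0.348, 0, 0, 0, 0.293],
  [0.434, -0.348, 0, 0, 0, 0.293],
  [0.434, -0.348, 0, 0, 0, 0.293],
  [0.434, -0.348, 0, 0, 0, 0.293],
  [0.434, -0.348, 0, 0, 0, 0.293],
  [0.434, -0.348, 0, 0, 0, 0.293],
  [0.434, -0.348, 0, 0, 0, 0.293],
], hand=0.0878)

```text
time_s: 0.77
eef_pos: [0.4304, 0.3674, 0.2224]
ee_rot: [-0.0, 1.0, -0.0, -0.0]
ft_force: [0.3, 0.8, -0.4]
opening: 0.0879
grip_force: 0.0
```

step_arm([
  [0.174, -0.139, 0, 0, 0, 0],
  [0.174, -0.139, 0, 0, 0, 0],
  [0.174, -0.139, 0, 0, 0, 0],
  [0.174, -0.139, 0, 0, 0, 0],
  [0.174, -0.139, 0, 0, 0, 0],
  [0.174, -0.139, 0, 0, 0, 0],
  [0.174, -0.139, 0, 0, 0, 0],
])

```text
time_s: 1.35
eef_pos: [0.6062, 0.2273, 0.2219]
ee_rot: [0.002, 1.0, -0.0, 0.0]
ft_force: [0.1, -0.3, -0.5]
opening: 0.0876
grip_force: 0.0
```

```bash
cat > w.py <<'E'
import sys
from h import *
s=arm.read_state(); im=arm.capture("wrist"); np.save("pics/%s.npy"%sys.argv[1],im); C=cam("wrist",s)
import pickle; pickle.dump(C,open("pics/%s.pkl"%sys.argv[1],"wb"))
cv2.imwrite("pics/%s.png"%sys.argv[1],cv2.resize(im,None,fx=1.5,fy=1.5,interpolation=cv2.INTER_CUBIC)); print(s["eef_pos"],s["time_s"],s["joints"])
E
python3 w.py w1
```

```text
[0.60616293 0.22727692 0.22189417] 1.35 [ 2.52698106e-01  4.27188168e-01  1.40244511e+00 -1.06425121e-03
  1.31166952e+00 -1.31398525e+00]
```

View pics/w1.png

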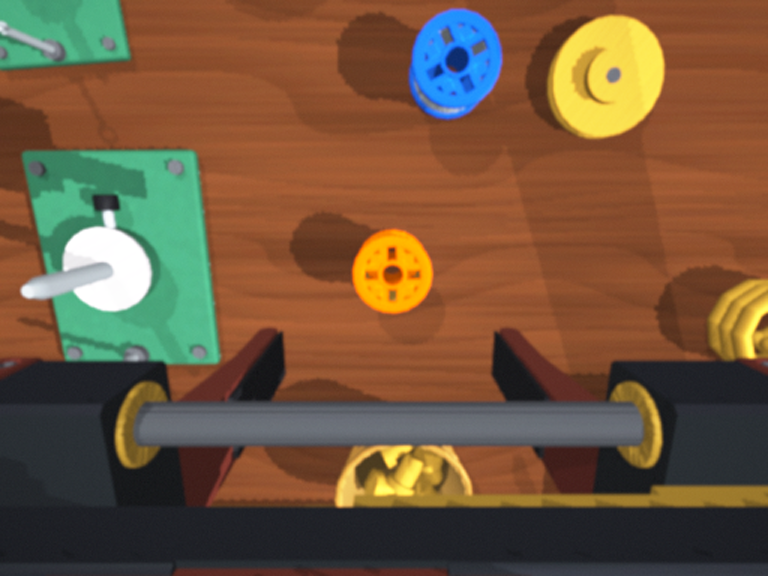

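The wrist view shows the orange reel at (393,271) with its windows nearly along the world axes, and the turntable at (107,268) left, spindle leaning left by perspective.

Run:
```python
from h import *; import pickle
im=np.load("pics/w1.npy"); C=pickle.load(open("pics/w1.pkl","rb"))
hsv=cv2.cvtColor(im,cv2.COLOR_BGR2HSV)
m=cv2.inRange(hsv,(5,200,190),(20,255,255)); m[:,:220]=0;m[:145]=0;m[215:]=0;m[:,300:]=0
c=max(cv2.findContours(m,0,2)[0],key=cv2.contourArea); h=cv2.convexHull(c)[:,0].astype(float)
P=np.array([toplane(C,q,.049)[:2] for q in h]); print(cv2.minEnclosingCircle(P.astype(np.float32)),toplane(C,(393.5/1.5-.5,271.5/1.5-.5),.05))
A=np.c_[2*P,np.ones(len(P))]; s=np.linalg.lstsq(A,(P**2).sum(1),rcond=None)[0]; print(s[:2],np.sqrt(s[2]+s[0]**2+s[1]**2))
w=[(393,253),(393,296),(370,274),(417,274)]
for q in w: print((toplane(C,((q[0]+.5)/1.5-.5,(q[1]+.5)/1.5-.5),.05)-[*s[:2],0])[:2])
for q in [(107,268)]: print(toplane(C,((q[0]+.5)/1.5-.5,(q[1]+.5)/1.5-.5),.038))
print(toplane(C,((30+.5)/1.5-.5,(289+.5)/1.5-.5),.116))
```

```text
((0.6050720810890198, 0.23025120794773102), 0.036109112203121185) [0.60396902 0.23042689 0.05      ]
[0.60548727 0.2297057 ] 0.03465017720332
[-0.01645561  0.00071335]
[0.01977326 0.00073238]
[ 0.00096347 -0.01829352]
[0.00104391 0.02056213]
[ 0.60315118 -0.01375475  0.038     ]
[ 0.60309874 -0.01347598  0.116     ]
```

step_arm([
  [-0.001, 0.003, -0.1, 0, 0, 0],
  [-0.001, 0.003, -0.1, 0, 0, 0],
  [-0.001, 0.003, -0.14, 0, 0, 0],
  [-0.001, 0.003, -0.17, 0, 0, 0],
  [-0.001, 0.003, -0.196, 0, 0, 0],
  [-0.001, 0.003, -0.196, 0, 0, 0],
  [-0.001, 0.003, -0.196, 0, 0, 0],
])

```text
time_s: 1.98
eef_pos: [0.5994, 0.234, 0.0255]
ee_rot: [-0.001, 1.0, -0.0, -0.002]
ft_force: [0.9, 0.4, 0.3]
opening: 0.0874
grip_force: 0.0
```

step_arm([
  [0, 0, 0, 0, 0, 0],
  [0, 0, 0, 0, 0, 0],
  [0, 0, 0, 0, 0, 0],
  [0, 0, 0, 0, 0, 0],
  [0, 0, 0, 0, 0, 0],
  [0, 0, 0, 0, 0, 0],
], hand=0.05, force=25)

```text
time_s: 2.48
eef_pos: [0.6039, 0.2328, 0.029]
ee_rot: [-0.0, 1.0, -0.0, 0.002]
ft_force: [-1.9, -3.0, 8.3]
opening: 0.065
grip_force: 25.0
```

step_arm([
  [0, 0, 0.16, 0, 0, 0],
  [0, 0, 0.16, 0, 0, 0],
  [0, 0, 0.16, 0, 0, 0],
  [0, 0, 0.16, 0, 0, 0],
  [0, -0.11, 0.16, 0, 0, 0],
  [0, -0.11, 0.16, 0, 0, 0],
  [0, -0.11, 0.16, 0, 0, 0],
  [0, -0.11, 0.16, 0, 0, 0],
])

```text
time_s: 3.15
eef_pos: [0.6018, 0.1181, 0.1871]
ee_rot: [0.002, 1.0, -0.001, -0.0]
ft_force: [-0.5, -0.2, -3.7]
opening: 0.0651
grip_force: 25.0
```

step_arm([
  [0, 0, 0, 0, 0, 0],
  [0, 0, 0, 0, 0, 0],
  [0, 0, 0, 0, 0, 0],
])

```text
time_s: 3.4
eef_pos: [0.6022, 0.1241, 0.1866]
ee_rot: [-0.0, 1.0, 0.0, -0.0]
ft_force: [-0.1, 0.1, -4.5]
opening: 0.0647
grip_force: 25.0
```

```bash
python3 w.py w2
python3 - <<'E'
import numpy as np,cv2
from h import *
im=np.load("pics/w2.npy"); 
t=arm.capture("top")
cv2.imwrite("pics/w2c.png",np.hstack([cv2.resize(im[60:384,:400],(400,324)),cv2.resize(t[90:198,200:325],(375,324),interpolation=2)]))
E
```

```text
[0.60218214 0.12409819 0.1866109 ] 3.4 [ 9.05533661e-02  4.12725789e-01  1.51964922e+00  6.57715378e-04
  1.20935457e+00 -1.48121428e+00]
```

View pics/w2c.png

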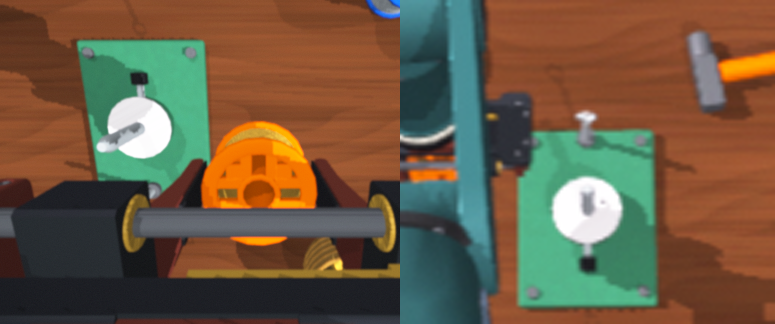

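The left half shows the held reel at crop (260,193) with the turntable at (140,128). The right half (top crop) shows a faint mark on the turntable near (603,203), which may be the pin. I'll enlarge both.

Run:
```python
from h import *; import pickle
im=np.load("pics/w2.npy"); t=arm.capture("top"); np.save("pics/t2.npy",t)
a=cv2.resize(im[150:224,90:185],(380,296),interpolation=2); b=cv2.resize(t[142:179,244:281],(370,370),interpolation=2)[:296+74]
o=np.zeros((370,760,3),np.uint8); o[:296,:380]=a; o[:,385:755]=b
cv2.imwrite("pics/pin.png",cv2.convertScaleAbs(o,alpha=1,beta=0))
# seat disc fit in both images
def fit(im,C,x0,x1,y0,y1):
    hsv=cv2.cvtColor(im,cv2.COLOR_BGR2HSV); m=cv2.inRange(hsv,(0,0,195),(180,40,255)); k=np.zeros_like(m);k[y0:y1,x0:x1]=m[y0:y1,x0:x1]
    k=cv2.morphologyEx(k,cv2.MORPH_OPEN,np.ones((9,9),np.uint8)); c=max(cv2.findContours(k,0,1)[0],key=cv2.contourArea); h=cv2.convexHull(c)[:,0]
    P=np.array([toplane(C,q,.038)[:2] for q in h.astype(float)]); s=np.linalg.lstsq(np.c_[2*P,np.ones(len(P))],(P**2).sum(1),rcond=None)[0]
    print(s[:2],np.sqrt(s[2]+s[0]**2+s[1]**2),len(h))
fit(im,pickle.load(open("pics/w2.pkl","rb")),90,185,145,224); fit(t,cam("top"),240,285,140,185)
fit(np.load("pics/w1.npy"),pickle.load(open("pics/w1.pkl","rb")),35,110,145,215)
```

```text
[ 0.60448439 -0.01479107] 0.03625875708843457 29
[0.60455521 0.00212384] 0.021091799675559905 4
[ 0.60443205 -0.01470557] 0.03699100593499345 26
```

View pics/pin.png

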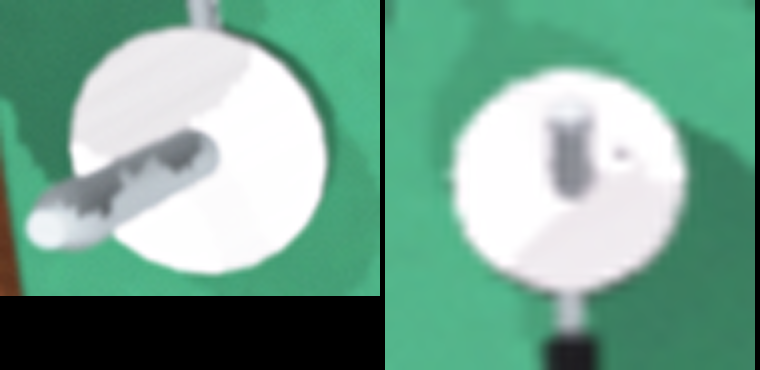

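The top crop shows the pin at (622,153), right of the disc centre (569,180), so it lies toward −y and slightly +x, about +20° from the −y axis. In the wrist crop the spindle hides it.

Run:
```python
from h import *; import pickle
T=cam("top")
f=lambda u,v:(244+(u-385+.5)/10-.5,142+(v+.5)/10-.5)
p=toplane(T,f(622,153),.044); c=toplane(T,f(569,181),.038); d=(p-c)[:2]; print(p,c,d,np.hypot(*d),np.degrees(np.arctan2(d[1],d[0])))
im=np.load("pics/w2.npy"); C=pickle.load(open("pics/w2.pkl","rb"))
print(toplane(C,(260,253.5),.2086))
cv2.imwrite("pics/g.png",cv2.resize(im[170:310,190:330],(560,560),interpolation=2))
for q in [(0.6022+dx,.1241+dy,.2086) for dx,dy in((0,0),(.033,0),(-.033,0),(0,.033),(0,-.033))]: print((proj(C,q)-[190,170])*4)
```

```text
[ 0.61305063 -0.03408169  0.044     ] [ 0.60553783 -0.01704654  0.038     ] [ 0.00751281 -0.01703515] 0.018618230365142433 -66.20165495813418
[0.60410347 0.12425788 0.2086    ]
[278.90666337 321.35088475]
[278.17469608 530.24207611]
[279.72025187  89.16636536]
[517.38068143 321.82769009]
[ 40.36249366 320.87393914]
```

View pics/g.png

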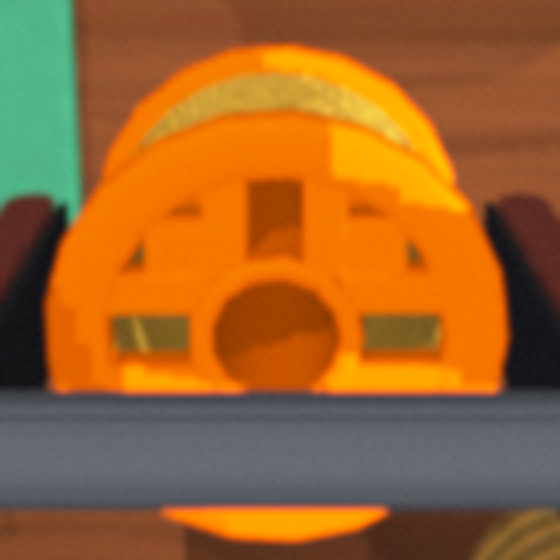

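The crop shows the held reel's upper rim spanning (45..508, 112..543), the bore at (275,337), and side windows level at v=333, so reel yaw is about 0.

Run:
```python
from h import *; import pickle
from scipy.optimize import least_squares
C=pickle.load(open("pics/w2.pkl","rb"))
a=np.linspace(0,2*np.pi,180)
def f(p):
    E=np.array([(proj(C,(p[0]+.033*np.cos(t),p[1]+.033*np.sin(t),p[2]))-[190,170])*4 for t in a])
    return [E[:,0].min()-45,E[:,0].max()-508,E[:,1].min()-112,E[:,1].max()-543]
r=least_squares(f,[.604,.124,.207],x_scale=.01); print(r.x,r.fun, r.x-[.60218,.1241,.18661])
```

```text
[0.60625294 0.12378483 0.20558225] [-1.31415575  1.3145331   1.35893364 -1.50644197] [ 0.00407294 -0.00031517  0.01897225]
```

step_arm([
  [-0.001, -0.14, 0, 0, 0, 0.385],
  [-0.001, -0.14, 0, 0, 0, 0.385],
  [-0.001, -0.14, 0, 0, 0, 0.385],
  [-0.001, -0.14, 0, 0, 0, 0.385],
  [-0.001, -0.14, 0, 0, 0, 0.385],
  [-0.001, -0.14, 0, 0, 0, 0.385],
])

```text
time_s: 4.05
eef_pos: [0.6015, -0.0175, 0.1865]
ee_rot: [-0.19, 0.982, 0.0, 0.0]
ft_force: [0.1, 0.3, -4.1]
opening: 0.0648
grip_force: 25.0
```

step_arm([
  [0, 0, 0, 0, 0, 0],
  [0, 0, 0, 0, 0, 0],
  [0, 0, 0, 0, 0, 0],
  [0, 0, 0, 0, 0, 0],
])

```text
time_s: 4.38
eef_pos: [0.6014, -0.0157, 0.1866]
ee_rot: [-0.192, 0.981, 0.0, -0.0]
ft_force: [-0.4, 0.6, -5.0]
opening: 0.0648
grip_force: 25.0
```

step_arm([
  [0, 0, 0, 0, 0, 0],
  [0, 0, 0, 0, 0, 0],
])

```text
time_s: 4.55
eef_pos: [0.6014, -0.0164, 0.1867]
ee_rot: [-0.192, 0.981, -0.0, 0.0]
ft_force: [-0.1, 0.4, -4.0]
opening: 0.0649
grip_force: 25.0
```

step_arm([
  [0, 0, -0.025, 0, 0, 0],
  [0, 0, -0.036, 0, 0, 0],
  [0, 0, -0.045, 0, 0, 0],
  [0, 0, -0.052, 0, 0, 0],
  [0, 0, -0.052, 0, 0, 0],
  [0, 0, -0.052, 0, 0, 0],
])

```text
time_s: 5.05
eef_pos: [0.6013, -0.0169, 0.1344]
ee_rot: [-0.191, 0.982, 0.0, -0.0]
ft_force: [-0.7, -0.7, -4.1]
opening: 0.065
grip_force: 25.0
```

Run:
```python
from h import *
s=arm.read_state(); print(s["ft_force"],s["moment"],s["eef_pos"])
a=arm.capture("scene")[130:270,190:330]; b=arm.capture("top")[120:190,225:295]
cv2.imwrite("pics/chk.png",np.hstack([cv2.resize(a,(400,400),interpolation=2),cv2.resize(b,(400,400),interpolation=2)]))
```

```text
[-0.69788087 -0.73899183 -4.05650734] [ 0.03589812  0.03044118 -0.00766786] [ 0.60131826 -0.01692572  0.1344306 ]
```

step_arm([
  [0, 0, -0.012, 0, 0, 0],
  [0, 0, -0.022, 0, 0, 0],
  [0, 0, -0.032, 0, 0, 0],
  [0, 0, -0.042, 0, 0, 0],
  [0, 0, -0.05, 0, 0, 0],
  [0, 0, -0.05, 0, 0, 0],
])

```text
time_s: 5.65
eef_pos: [0.6005, -0.0169, 0.0826]
ee_rot: [-0.191, 0.982, 0.0, -0.001]
ft_force: [-0.3, 0.2, -3.8]
opening: 0.0649
grip_force: 25.0
```

step_arm([
  [0, 0, -0.002, 0, 0, 0],
  [0, 0, -0.004, 0, 0, 0],
  [0, 0, -0.006, 0, 0, 0],
  [0, 0, -0.008, 0, 0, 0],
  [0, 0, -0.008, 0, 0, 0],
])

```text
time_s: 6.07
eef_pos: [0.6013, -0.0169, 0.0765]
ee_rot: [-0.191, 0.982, -0.0, -0.0]
ft_force: [-0.6, 0.8, -4.3]
opening: 0.0646
grip_force: 25.0
```

step_arm([
  [0, 0, -0.001, 0, 0, 0],
  [0, 0, -0.002, 0, 0, 0],
  [0, 0, -0.002, 0, 0, 0],
])

```text
time_s: 6.32
eef_pos: [0.6013, -0.0169, 0.0746]
ee_rot: [-0.191, 0.982, -0.0, -0.0]
ft_force: [-0.1, 0.2, -4.0]
opening: 0.065
grip_force: 25.0
```

step_arm([
  [0, 0, -0.001, 0, 0, 0],
  [0, 0, -0.002, 0, 0, 0],
  [0, 0, -0.003, 0, 0, 0],
  [0, 0, -0.003, 0, 0, 0],
])

```text
time_s: 6.65
eef_pos: [0.6015, -0.0169, 0.0715]
ee_rot: [-0.191, 0.982, -0.0, 0.0]
ft_force: [0.7, 0.9, -3.8]
opening: 0.065
grip_force: 25.0
```

step_arm([
  [0, 0, -0.001, 0, 0, 0],
  [0, 0, -0.002, 0, 0, 0],
  [0, 0, -0.002, 0, 0, 0],
])

```text
time_s: 6.9
eef_pos: [0.6014, -0.0169, 0.0695]
ee_rot: [-0.191, 0.982, -0.0, 0.0]
ft_force: [0.1, -0.2, -4.0]
opening: 0.0649
grip_force: 25.0
```

step_arm([
  [0, 0, -0.001, 0, 0, 0],
  [0, 0, -0.002, 0, 0, 0],
  [0, 0, -0.002, 0, 0, 0],
])

```text
time_s: 7.15
eef_pos: [0.6014, -0.0169, 0.0674]
ee_rot: [-0.191, 0.982, -0.0, -0.0]
ft_force: [0.2, 0.4, -3.7]
opening: 0.0648
grip_force: 25.0
```

step_arm([
  [0, 0, -0.001, 0, 0, 0],
  [0, 0, -0.002, 0, 0, 0],
  [0, 0, -0.002, 0, 0, 0],
])

```text
time_s: 7.4
eef_pos: [0.6018, -0.0168, 0.067]
ee_rot: [-0.191, 0.982, -0.0, 0.001]
ft_force: [-2.2, 1.1, 7.1]
opening: 0.0652
grip_force: 25.0
```

step_arm([
  [0, 0, 0, 0, 0, 0],
  [0, 0, 0, 0, 0, 0],
  [0, 0, 0, 0, 0, 0],
  [0, 0, 0, 0, 0, 0],
], hand=0.0878)

```text
time_s: 7.73
eef_pos: [0.6015, -0.017, 0.0657]
ee_rot: [-0.191, 0.982, -0.0, 0.0]
ft_force: [0.4, -0.5, -0.1]
opening: 0.0865
grip_force: 0.0
```

step_arm([
  [0, 0, 0.04, 0, 0, 0],
  [0, 0, 0.08, 0, 0, 0],
  [0, 0, 0.12, 0, 0, 0],
  [0, 0, 0.16, 0, 0, 0],
  [0, -0.04, 0.16, 0, 0, -0.125],
  [0, -0.08, 0.16, 0, 0, -0.25],
  [0, -0.12, 0.16, 0, 0, -0.375],
  [-0.02, -0.15, 0.16, 0, 0, -0.385],
])

```text
time_s: 8.4
eef_pos: [0.5842, -0.1702, 0.2262]
ee_rot: [0.003, 1.0, -0.001, 0.002]
ft_force: [0.8, -0.9, 0.6]
opening: 0.0876
grip_force: 0.0
```

step_arm([
  [-0.04, -0.135, 0, 0, 0, 0],
  [-0.04, -0.135, 0, 0, 0, 0],
  [-0.04, -0.135, 0, 0, 0, 0],
  [-0.04, -0.135, 0, 0, 0, 0],
  [-0.04, -0.135, 0, 0, 0, 0],
  [-0.04, -0.135, 0, 0, 0, 0],
])

```text
time_s: 8.9
eef_pos: [0.5411, -0.3023, 0.2253]
ee_rot: [0.001, 1.0, 0.0, -0.0]
ft_force: [0.6, 0.5, 0.0]
opening: 0.0878
grip_force: 0.0
```

```bash
python3 w.py w3
python3 - <<'E'
from h import *
w=np.load("pics/w3.npy")
a=arm.capture("scene"); np.save("pics/s3.npy",a); t=arm.capture("top"); np.save("pics/t3.npy",t)
S=cam("scene"); print((proj(S,(.605,-.0155,.088))),proj(S,(.605,-.0155,.0955)),proj(S,(.605,-.0155,.038)))
x,y=proj(S,(.605,-.0155,.07)).astype(int)
cv2.imwrite("pics/c3.png",np.hstack([cv2.resize(w,(400,300),interpolation=3)[:, :],cv2.resize(a[y-45:y+45,x-60:x+60],(400,300),interpolation=2)])); print(x-60,y-45)
E
```

```text
[ 0.5410625  -0.30225354  0.22532759] 8.9 [-6.21228184e-01  3.85104843e-01  1.46184006e+00  6.40862352e-04
  1.29530194e+00 -2.19012237e+00]
[261.59063945 207.54365897] [261.58689963 205.1870345 ] [261.61482025 222.78102984]
201 168
```

View pics/c3.png

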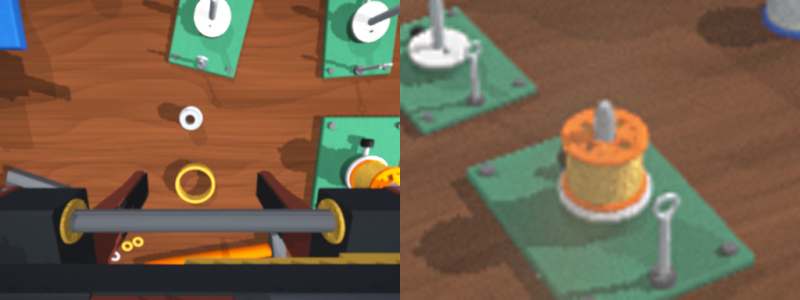

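The right half (scene crop) shows the reel flat on the turntable with no visible gap. The left half shows the sleeve at full-image (244,151), with the bangle behind it at (250,235).

Run:
```python
from h import *; import pickle
C=pickle.load(open("pics/w3.pkl","rb")); w=np.load("pics/w3.npy")
print(toplane(C,(243.7,151.5),.036))
cv2.imwrite("pics/sl.png",cv2.resize(w[120:180,214:274],(480,480),interpolation=2))
for p in [(.605,-.0155,.088)]: print(proj(C,p))
```

```text
[ 0.50463183 -0.32168612  0.036     ]
[503.26852079 241.37090808]
```

View pics/sl.png

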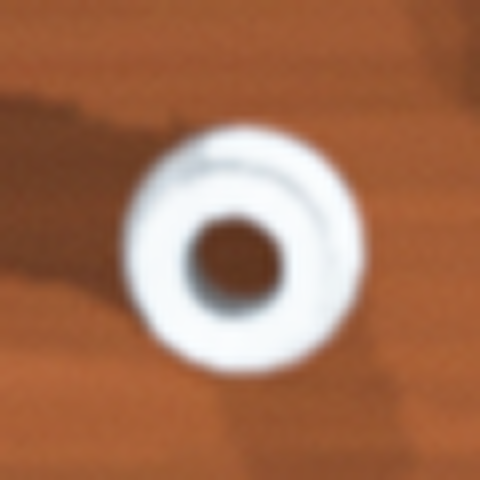

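step_arm([
  [-0.034, -0.02, -0.04, 0, 0, 0],
  [-0.034, -0.02, -0.08, 0, 0, 0],
  [-0.034, -0.02, -0.12, 0, 0, 0],
  [-0.034, -0.02, -0.16, 0, 0, 0],
  [-0.034, -0.02, -0.19, 0, 0, 0],
  [-0.034, -0.02, -0.207, 0, 0, 0],
  [-0.034, -0.02, -0.214, 0, 0, 0],
  [-0.034, -0.02, -0.214, 0, 0, 0],
])

```text
time_s: 9.72
eef_pos: [0.5069, -0.3198, 0.01]
ee_rot: [-0.001, 1.0, 0.001, -0.001]
ft_force: [1.0, -0.6, 0.5]
opening: 0.088
grip_force: 0.0
```

step_arm([
  [0, 0, 0, 0, 0, 0],
  [0, 0, 0, 0, 0, 0],
  [0, 0, 0, 0, 0, 0],
])

```text
time_s: 9.97
eef_pos: [0.5089, -0.3226, 0.0135]
ee_rot: [-0.0, 1.0, -0.001, 0.001]
ft_force: [1.2, -0.1, 1.2]
opening: 0.0876
grip_force: 0.0
```

step_arm([
  [-0.001, 0, -0.003, 0, 0, 0],
  [-0.001, 0, -0.003, 0, 0, 0],
  [-0.001, 0, -0.003, 0, 0, 0],
])

```text
time_s: 10.22
eef_pos: [0.5064, -0.3221, 0.0091]
ee_rot: [-0.0, 1.0, -0.0, 0.0]
ft_force: [-0.2, -0.2, 0.5]
opening: 0.0881
grip_force: 0.0
```

step_arm([
  [0, 0, 0, 0, 0, 0],
  [0, 0, 0, 0, 0, 0],
  [0, 0, 0, 0, 0, 0],
  [0, 0, 0, 0, 0, 0],
  [0, 0, 0, 0, 0, 0],
  [0, 0, 0, 0, 0, 0],
  [0, 0, 0, 0, 0, 0],
  [0, 0, 0, 0, 0, 0],
], hand=0.02, force=25)

```text
time_s: 10.88
eef_pos: [0.5064, -0.3219, 0.0086]
ee_rot: [-0.0, 1.0, -0.0, -0.0]
ft_force: [-0.6, -1.0, -0.9]
opening: 0.0381
grip_force: 0.0
```

step_arm([
  [0, 0, 0, 0, 0, 0],
  [0, 0, 0, 0, 0, 0],
  [0, 0, 0, 0, 0, 0],
  [0, 0, 0, 0, 0, 0],
])

```text
time_s: 11.22
eef_pos: [0.5064, -0.3219, 0.0086]
ee_rot: [-0.0, 1.0, -0.0, -0.0]
ft_force: [-1.1, -0.8, -0.8]
opening: 0.0298
grip_force: 25.0
```

step_arm([
  [0, 0, 0.04, 0, 0, 0],
  [0, 0, 0.08, 0, 0, 0],
  [0, 0, 0.12, 0, 0, 0],
  [0, 0, 0.16, 0, 0, 0],
  [0, 0, 0.18, 0, 0, 0],
  [0, 0, 0.18, 0, 0, 0],
  [0, 0, 0.18, 0, 0, 0],
])

```text
time_s: 11.8
eef_pos: [0.5068, -0.3222, 0.1895]
ee_rot: [-0.0, 1.0, -0.001, 0.001]
ft_force: [-0.9, -0.5, -1.8]
opening: 0.0295
grip_force: 25.0
```

```bash
python3 w.py w4
python3 - <<'E'
from h import *; import pickle
C=pickle.load(open("pics/w4.pkl","rb")); w=np.load("pics/w4.npy"); s=arm.read_state(); print(s["ft_force"],s["opening"])
e=s["eef_pos"]
for dx,dz in((0,.0274),(0,-.0086),(.009,.0274),(-.009,.0274)): print((proj(C,e+[dx,0,dz])-[208,180])*5)
cv2.imwrite("pics/w4c.png",cv2.resize(w[180:290,208:308],(500,550),interpolation=2))
E
```

```text
[ 0.50678136 -0.32216017  0.18945858] 11.8 [-6.81203714e-01  3.89019983e-01  1.55104579e+00 -6.82510587e-05
  1.19917970e+00 -2.25223832e+00]
[ 0.70379733  0.29174862 -2.65749288] 0.029834100189645985
[265.39721831 357.6379797 ]
[263.56785274 238.69458789]
[265.07116351 433.24833327]
[265.73312897 279.74210464]
```

View pics/w4c.png

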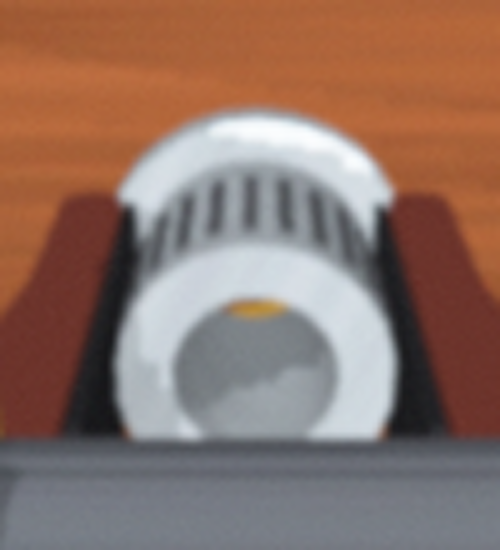

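The crop shows the sleeve held upright, top-face bore at about (255,375), roughly 2 mm +x of the TCP.

step_arm([
  [0.0965, 0.307, 0, 0, 0, 0],
  [0.0965, 0.307, 0, 0, 0, 0],
  [0.0965, 0.307, 0, 0, 0, 0],
  [0.0965, 0.307, 0, 0, 0, 0],
  [0.0965, 0.307, 0, 0, 0, 0],
  [0.0965, 0.307, 0, 0, 0, 0],
  [0.0965, 0.307, 0, 0, 0, 0],
  [0.0965, 0.307, 0, 0, 0, 0],
])

```text
time_s: 12.52
eef_pos: [0.6014, -0.0112, 0.1855]
ee_rot: [-0.001, 1.0, 0.001, -0.003]
ft_force: [0.5, -1.0, -1.5]
opening: 0.0297
grip_force: 25.0
```

step_arm([
  [0, 0, 0, 0, 0, 0],
  [0, 0, 0, 0, 0, 0],
  [0, 0, 0, 0, 0, 0],
  [0, 0, 0, 0, 0, 0],
  [0, 0, 0, 0, 0, 0],
  [0, 0, 0, 0, 0, 0],
])

```text
time_s: 13.02
eef_pos: [0.6025, -0.0162, 0.1884]
ee_rot: [0.001, 1.0, -0.0, -0.0]
ft_force: [0.4, 0.0, -1.8]
opening: 0.0295
grip_force: 25.0
```

step_arm([
  [0.001, 0.001, -0.025, 0, 0, 0],
  [0.001, 0.001, -0.045, 0, 0, 0],
  [0.001, 0.001, -0.058, 0, 0, 0],
  [0.001, 0.001, -0.062, 0, 0, 0],
  [0.001, 0.001, -0.064, 0, 0, 0],
  [0.001, 0.001, -0.066, 0, 0, 0],
  [0.001, 0.001, -0.068, 0, 0, 0],
])

```text
time_s: 13.6
eef_pos: [0.6048, -0.0143, 0.1215]
ee_rot: [0.0, 1.0, -0.0, 0.001]
ft_force: [0.3, -0.6, -1.7]
opening: 0.0297
grip_force: 25.0
```

step_arm([
  [0, 0, -0.002, 0, 0, 0],
  [0, 0, -0.004, 0, 0, 0],
  [0, 0, -0.006, 0, 0, 0],
  [0, 0, -0.006, 0, 0, 0],
])

```text
time_s: 13.93
eef_pos: [0.604, -0.0139, 0.1145]
ee_rot: [-0.0, 1.0, -0.0, 0.0]
ft_force: [0.6, 0.1, -0.9]
opening: 0.0297
grip_force: 25.0
```

step_arm([
  [0, 0, -0.002, 0, 0, 0],
  [0, 0, -0.004, 0, 0, 0],
  [0, 0, -0.006, 0, 0, 0],
  [0, 0, -0.008, 0, 0, 0],
  [0, 0, -0.008, 0, 0, 0],
])

```text
time_s: 14.35
eef_pos: [0.604, -0.0141, 0.1063]
ee_rot: [-0.0, 1.0, -0.0, 0.0]
ft_force: [-0.2, -0.6, -2.4]
opening: 0.0297
grip_force: 25.0
```

step_arm([
  [0, 0, -0.002, 0, 0, 0],
  [0, 0, -0.004, 0, 0, 0],
  [0, 0, -0.006, 0, 0, 0],
  [0, 0, -0.008, 0, 0, 0],
  [0, 0, -0.008, 0, 0, 0],
])

```text
time_s: 14.77
eef_pos: [0.604, -0.0141, 0.0983]
ee_rot: [-0.0, 1.0, -0.0, 0.0]
ft_force: [2.0, -3.2, -2.5]
opening: 0.0299
grip_force: 25.0
```

Slight lateral contact only; lower the last 2 mm.

step_arm([
  [0, -0.0005, -0.001, 0, 0, 0],
  [0, -0.0005, -0.002, 0, 0, 0],
  [0, -0.0005, -0.002, 0, 0, 0],
])

```text
time_s: 15.02
eef_pos: [0.6038, -0.0143, 0.0966]
ee_rot: [-0.0, 1.0, 0.0, -0.0]
ft_force: [1.4, -0.1, -1.3]
opening: 0.0295
grip_force: 25.0
```

step_arm([
  [0, 0, 0, 0, 0, 0],
  [0, 0, 0, 0, 0, 0],
  [0, 0, 0, 0, 0, 0],
  [0, 0, 0, 0, 0, 0],
], hand=0.05)

```text
time_s: 15.35
eef_pos: [0.6038, -0.0142, 0.0966]
ee_rot: [-0.0, 1.0, 0.0, -0.0]
ft_force: [0.4, 0.3, 0.7]
opening: 0.0493
grip_force: 0.0
```

step_arm([
  [0, 0, 0.02, 0, 0, 0],
  [0, 0, 0.05, 0, 0, 0],
  [0, 0, 0.09, 0, 0, 0],
  [0, 0, 0.13, 0, 0, 0],
  [0, 0.05, 0.15, 0, 0, 0],
  [0, 0.08, 0.15, 0, 0, 0],
  [0, 0.12, 0.15, 0, 0, 0],
  [0, 0.15, 0.15, 0, 0, 0],
])

```text
time_s: 16.02
eef_pos: [0.6039, 0.1384, 0.2478]
ee_rot: [-0.0, 1.0, 0.001, 0.001]
ft_force: [0.1, 0.5, -0.3]
opening: 0.05
grip_force: 0.0
```

Run:
```python
from h import *
a=arm.capture("scene")[150:240,205:325]; b=arm.capture("top")[115:205,205:325]
cv2.imwrite("pics/fin.png",np.hstack([cv2.resize(a,(400,300),interpolation=2),cv2.resize(b,(400,300),interpolation=2)]))
```

```text
(no output)
```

View pics/fin.png

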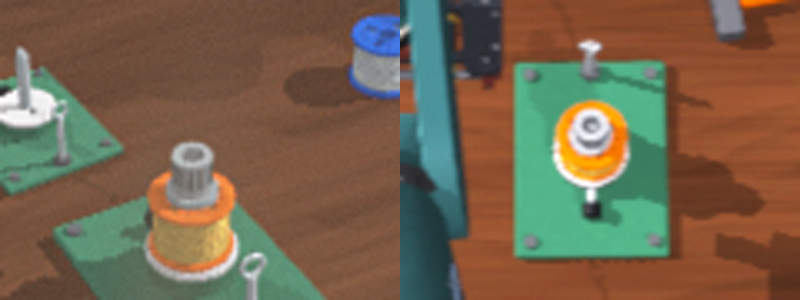

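The picture shows the reel flat on the turntable with the sleeve standing upright on it, collar down, and the spindle tip inside the bore.

```bash
python3 -c "
from rig import arm
print(arm.close_job())"
```

```text
the job is handed in; nothing more can be done
None
```

The orange reel is on the large green dereeler, flat on the turntable, and the sleeve stands collar-down on it over the spindle; I handed the job in at about 16 s, and no verdict came back.

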